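# Pop the fuel flap on a wrapping practice panel

## Robot

A 6-joint arm with a two-finger parallel gripper is mounted at the origin on the work surface. World frame = base frame: x ahead of the robot, y to its left, z up, the work surface at z = 0. Lengths are in m, angles in rad, forces in N, time in s.
With the tool pointing down it reaches from about 0.35 to 0.85 m from the base axis. Payload 8.1 kg.
Tool frame: the origin (TCP) lies at the very end of the fingers, on their centre line; the grasp point (between the pads) lies robot.tcp_to_grasp behind it (robot.tcp_to_grasp is the distance from the TCP to the grasp point, in m); z points along the fingers, y is the line along which they close (so a half turn about z gives the same grasp; the last joint's range is limited). The gripper opens to 93 mm and grips with 3 to 60 N. Pads are 15 mm wide; open, the fingers measure 128 mm over their backs; the gripper's body (75 mm by 188 mm) begins 65 mm behind the grasp point.
Start: joints at [1.216, 0.13, 1.488, -0, 1.523, -0.085], TCP at [0.16, 0.578, 0.219] pointing down, gripper open.
Joint ranges: [-2.96, 2.96], [-0.89, 2.26], [0.02, 2.5], [-1.34, 4.48], [0, 2.73], [-2.66, 2.66]. Speed limits (rad/s): [2.39, 2.39, 2.79, 3.14, 3.14, 3.14].

## Interface

Orientations are given as a rotation vector (axis times angle).
In Python, from plant import robot gives the robot as it stands. The module is installed in compiled form; this text tells all that it offers.
- The arm moves only by the shell command python3 -m pendant 'ROWS' [FORCE]. ROWS is JSON, a list that holds one entry, the list of rows, each a list of 5 numbers: the opening, from 0 (shut) to 1 (fully open), then the shift along the tool's x, y, z in cm, then the turn about the tool's z in degrees. In form: [[[fingers, x, y, z, roll], ...]]. A call has 1 to 8 rows; each row shifts and turns the commanded pose from where the row before left it, along the tool's axes as they then stand; what a row does not reach is not made up. A row lasts 1/10 s, in which the tool goes at most 50 mm and 8.59 degrees, less where a joint would pass 70% of its speed; a pose out of reach is approached as far as the arm can. A call is refused whole if a number of a shift passes 5 or a number of a turn 8.59, either way. A call with a gripper value outside its range is refused whole. The fingers move at their own pace and stop on an object; FORCE is the grip in N (left out, the last holds). Time passes only in rows, so rows that do not move let the fingers close. It gives the time, the measured TCP pose, the force, the opening and the grip force at its end, in the units of the state.
- robot.read_state(): the state, without advancing time (a new reading comes with each control period).
- robot.read_camera(name): name is "scene" or "top" or "wrist"; returns a dict with "img" (480x640x3 uint8, blue, green, red), "K" (3x3 intrinsics, pixels), "k1" (the pictures are not rectified: a ray, as slopes to the right and down, at radius r is drawn at 1 + k1 r^2 times it, then the intrinsics apply), "pose" (4x4, takes a point from camera to world coordinates). Camera axes: x right, y up, looking along -z (the intrinsics and any distortion apply to the point x, -y, -z); pixel columns grow to the right and rows downward; lengths in m; the calibration is good to about 2 mm. A picture is of the moment at which its call begins. There is no depth.
- robot.close_job(): hands the job in; it is judged then, once.
The state is a dict: "t": time; "q": joint angles; "dq": joint speeds; "joint_torque": joint torques, N m; "tool_pos": TCP position; "orientation": TCP orientation; "force": force on the tool from outside, world axes, zero at the start; "wrist_torque": the same for the moment, N m; "opening": finger opening in m; "gripper_force": force on a finger pad.
Only numpy, scipy, OpenCV 4.12 (cv2) and the standard library are available. Lean on these libraries where they do the work, as an engineer would, in place of code of your own. Each camera call takes 0.05 s, during which the arm holds its last target. There are 200 camera calls.

## Task

The white car-body panel on the stand is to be wrapped, so its round fuel flap has to stand open: with the fingertips press the flap once, on its side next to the tail lamp, gently and all the way in, then back off and let it pop up. Stay clear and watch for a second or two that it stays open by itself. Do not push it back in (that would latch it again) or swing it wider, pick nothing up, and leave the magnets, the squeegee and everything else on the bench where it is.

Things in the scene. Friction and masses are not known exactly. Their poses are not given: they have to be found in the camera images.
- flap_press (a point): Where to press the round white fuel flap: on its upper face, 58 mm from its centre towards the tail lamp, 17 mm inside its edge, at a faint round thumb mark 28 mm across. Moves with the flap. Shut, it is flush, this point 130 mm above the bench; z points up, y towards the hinge. Pressing here takes 3 to 5 N; it bottoms on a rubber buffer 6 to 8 mm in, where the force climbs.
- flap_centre (a point): Centre of the upper face of the round sprung fuel flap (diameter 150 mm, 5 mm thick, 130 mm above the bench when shut). Its hinge lies across the side away from the tail lamp, 87 mm from this centre along +y and 12 mm below the face, parallel to x. A push-push latch under the lamp side holds it shut.
- fuel_flap (a joint): Flap angle in rad: 0 shut and latched flush, negative pressed in, positive open. The latch lets go at about -0.035 (5 mm in; rubber stop at -0.043 to -0.055); the flap then follows the retreating finger and rests within a second or so at 0.23 to 0.31, the press point 40 mm higher. A press stopping short leaves it latched; pushing the open flap fully in latches it again. Swings by hand to 1.3.
- panel_face (a point): Centre of the flat face of the panel, 130 mm above the bench: a car's rear side panel cut off around the fuel filler, fixed on a steel stand, white, partly in grey film, the flap near the lamp, 370 mm (x) by 430 mm (y) overall, the flat part 240 mm by 360 mm. -y points to the end with the tail lamp, +y to the end in grey film. It may lie turned any way round.
- tail_lamp (a point): Middle of the dark red tail lamp, 150 mm wide (along x) by 65 mm, set in the panel's rear (-y) end, just under the level of the face.
- magnet_a: Loose black wrap magnet standing on the grey film end of the panel's face, a waisted round puck of 38 mm diameter and 29 mm height; origin at the centre of its underside. Leave it.
- magnet_b: A second such magnet standing on the panel's face, near the lamp end; origin at the centre of its underside. Leave it.
- squeegee: Loose blue plastic squeegee lying flat on the grey film on the panel's face, 100 mm (x) by 72 mm (y) by 5 mm; origin at the centre of its underside. Leave it.
- tape_roll: Loose roll of yellow masking tape lying flat on the bench, 100 mm outside diameter, 24 mm high; origin at the centre of its underside. Leave it.
- model_car: Loose white model car on the bench, 244 mm (x) by 100 mm by 93 mm high; origin under its centre at bench level. Leave it.
- heat_gun: Loose green cordless heat gun lying on its side on the bench, barrel 66 mm thick and 200 mm long along x (nozzle to +x), handle and battery reaching 165 mm to -y; origin under the barrel at bench level. Leave it.

How it is judged:
By the outcome, as a careful person would: the job done as asked, in the order asked, and still so for the second after the job is handed in, with the robot touching nothing.
It also fails if it takes over 32 s, if anything falls off the work surface, if the arm or the gripper's body presses on something with over 40 N, if the wrist force passes 120 N, or if a joint passes its speed limit or range.

## Working session

There is one attempt and no reset: what is moved stays moved. The work goes in short steps, Python scripts to look and compute and a shell command to move; the robot and the scene stay as the last step left them, time stands still between calls to the robot, and variables do not carry over. Pictures are saved under pics/ and viewed, at most 10 in all, crops included, and the job is handed in when it is done.

```bash
mkdir -p pics
cat > h.py <<'E'
import numpy as np, cv2
from plant import robot
def ray(c,u,v):
    K,k1=c["K"],c["k1"]
    d=np.array([(u-K[0,2])/K[0,0],(v-K[1,2])/K[1,1]]); s=d.copy()
    for _ in range(20): s=d/(1+k1*(s@s))
    P=c["pose"]; return P[:3,3],P[:3,:3]@np.array([s[0],-s[1],-1])
def onz(c,u,v,z):
    o,d=ray(c,u,v); return o+d*(z-o[2])/d[2]
def proj(c,p):
    P=c["pose"]; q=P[:3,:3].T@(np.array(p)-P[:3,3]); s=np.array([q[0],-q[1]])/-q[2]
    s=s*(1+c["k1"]*(s@s)); return c["K"][:2,:2]@s+c["K"][:2,2]
E
python3 - <<'E'
from h import *
import pickle
for n in("top","scene"):
    c=robot.read_camera(n); cv2.imwrite(f"pics/{n}0.png",c["img"]); pickle.dump(c,open(n+".pkl","wb"))
    print(n,c["pose"].round(3).tolist(),c["k1"])
s=robot.read_state();print(s["t"],s["orientation"],s["force"],s["tool_pos"],robot.tcp_to_grasp)
E
```

```text
top [[-0.018, 0.989, -0.148, 0.258], [-1.0, -0.017, 0.013, 0.025], [0.011, 0.148, 0.989, 1.704], [0.0, 0.0, 0.0, 1.0]] -0.01246125309137157
scene [[-0.845, -0.413, 0.339, 1.017], [0.534, -0.673, 0.512, 0.812], [0.017, 0.613, 0.79, 1.316], [0.0, 0.0, 0.0, 1.0]] -0.03424777822083035
0.1 [-4.22455241e-01 -3.11266010e+00  2.57105785e-03] [ 0.61272041 -0.44493782  0.21909918] [0.15970821 0.57781821 0.21768686] 0.0188
```

View pics/top0.png

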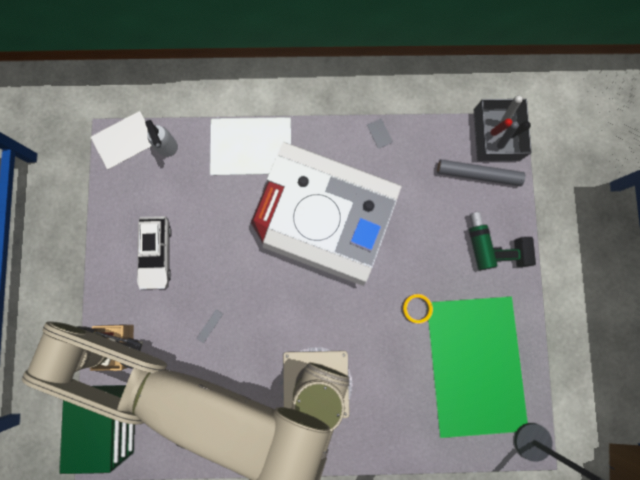

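View pics/scene0.png

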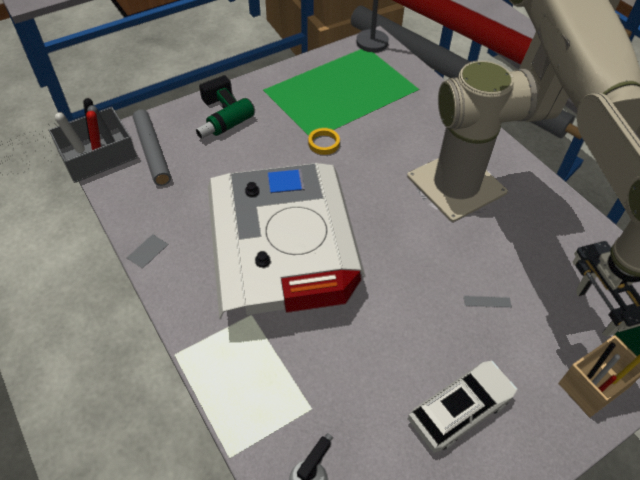

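The top view shows the flap circle at about (317,217), the lamp at (268,208), and magnet_b at (303,181). In the scene view the flap is at about (296,230) and the lamp at (322,290).

Run:
```python
from h import *
import pickle
for n,(u,v),r,b in(("top",(317,217),(20,28),(250,175,292,245)),("scene",(296,230),(20,40),(270,262,368,318))):
    c=pickle.load(open(n+".pkl","rb")); g=cv2.cvtColor(c["img"],6).astype(float)
    # seam: darkest along projected radial rays at z=.13 about the rough centre
    C=onz(c,u,v,.13)
    for it in range(3):
        pts=[]
        for a in np.linspace(0,2*np.pi,120,endpoint=False):
            rr=np.arange(.066,.086,.0005)
            uv=np.array([proj(c,C+[x*np.cos(a),x*np.sin(a),0]) for x in rr],np.float32)
            val=cv2.remap(g.astype(np.float32),uv[:,:1],uv[:,1:],cv2.INTER_CUBIC)[:,0]
            i=val.argmin()
            if 0<i<len(rr)-1: pts.append((C+[rr[i]*np.cos(a),rr[i]*np.sin(a),0])[:2])
        p=np.array(pts); A=np.c_[2*p,np.ones(len(p))]; s=np.linalg.lstsq(A,(p**2).sum(1),rcond=None)[0]
        C=np.array([s[0],s[1],.13])
    R=np.sqrt(s[2]+s[:2]@s[:2])
    print(n,"flap",C.round(4),"R",R.round(4),"spread",np.std(np.linalg.norm(p-s[:2],axis=1)).round(4),len(p))
    h=cv2.cvtColor(c["img"],cv2.COLOR_BGR2HSV); m=((h[...,0]<8)|(h[...,0]>172))&(h[...,1]>150)
    M=np.zeros_like(m);M[b[1]:b[3],b[0]:b[2]]=1; m=(m&M).astype(np.uint8)
    k=max(cv2.findContours(m,0,2)[0],key=cv2.contourArea)
    W=np.array([onz(c,*q[0],.12)[:2] for q in k],np.float32); print(" lamp",cv2.minAreaRect(W))
    x0,y0=(225,125) if n=="top" else (195,145)
    cr=c["img"][y0:y0+180,x0:x0+190]; cv2.imwrite(f"pics/{n}1.png",cv2.resize(cr,None,fx=3.2,fy=3.2,interpolation=cv2.INTER_CUBIC))
    e=proj(c,C);print(" px",e)
```

```text
top flap [ 0.55   -0.0108  0.13  ] R 0.0761 spread 0.0002 120
 lamp ((0.5796476006507874, 0.15720027685165405), (0.049340683966875076, 0.17922630906105042), 68.67915344238281)
 px [316.46619677 216.87552918]
scene flap [ 0.5493 -0.0113  0.13  ] R 0.0762 spread 0.0003 120
 lamp ((0.5825611352920532, 0.16895674169063568), (0.0939708948135376, 0.19049611687660217), 68.16954803466797)
 px [295.92433314 229.61887251]
```

View pics/top1.png

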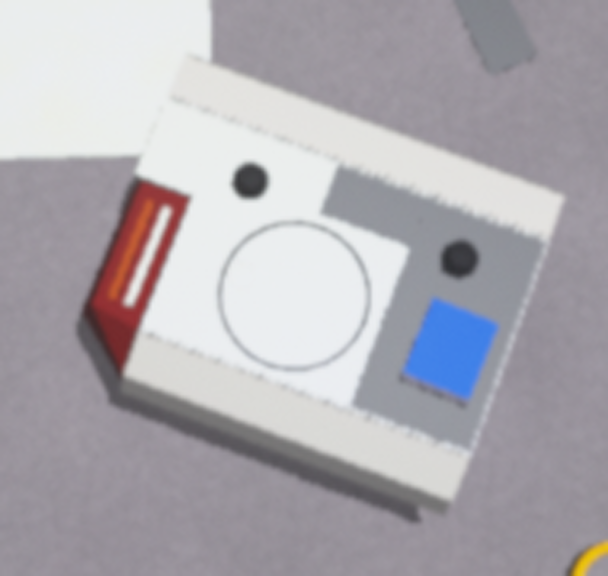

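View pics/scene1.png

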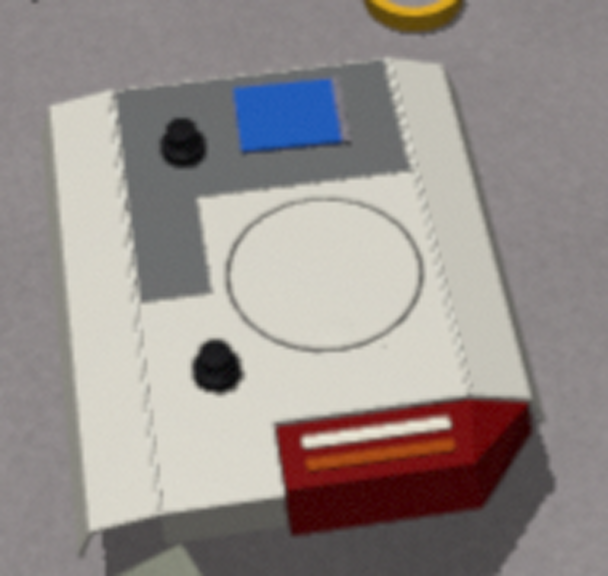

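Both views show the flap flush with the face. The lamp is on the world +y end, and the creases at about (172,100)-(545,238) and (148,335)-(465,450) in the top crop give the panel axis.

```bash
cat > m.py <<'E'
from h import *
import sys
from scipy.spatial.transform import Rotation as R
C=np.array([.5497,-.0110,.13])
def go(t,yawdir=None):
    s=robot.read_state(); r=R.from_rotvec(s["orientation"]).as_matrix()
    print("t",s["t"],"tcp",s["tool_pos"].round(4),"F",np.round(s["force"],2),"open",s["opening"])
    print("tool shift cm",(r.T@(np.array(t)-s["tool_pos"])*100).round(2)," toolx",r[:,0].round(3),"tooly",r[:,1].round(3),"toolz",r[:,2].round(3))
    if yawdir is not None:
        w=r.T@np.r_[yawdir,0]; a=np.degrees(np.arctan2(w[1],w[0]))-90; print("roll to align tool y (mod 180)",(a+90)%180-90)
E
python3 - <<'E'
from m import *
import pickle
c=pickle.load(open("top.pkl","rb"))
w=lambda a,b: onz(c,(a+.5)/3.2+225-.5,(b+.5)/3.2+125-.5,.13)[:2]
L=[]
for a,b in(((172,100),(545,238)),((148,335),(465,450))):
    d=w(*a)-w(*b); d/=np.linalg.norm(d); L.append(d); print("lampward",d,np.degrees(np.arctan2(d[1],d[0])))
d=w(188,195)-w(148,335); print("lamp edge dir",np.degrees(np.arctan2(d[1],d[0])))
d=w(408,245)-w(355,405); print("film edge dir",np.degrees(np.arctan2(d[1],d[0])))
d=w(545,238)-w(465,450); print("end edge dir",np.degrees(np.arctan2(d[1],d[0])))
d=sum(L);d/=np.linalg.norm(d)
P=C+np.r_[.058*d,0];print("press",P, "axis",np.r_[-d[1],d[0]])
print(onz(c,250/3.2+225,181/3.2+125,.145))
go(P+[0,0,.05],[-d[1],d[0]])
E
```

```text
lampward [0.37120959 0.9285491 ] 68.20976466136052
lampward [0.35945901 0.93316087] 68.93302399855813
lamp edge dir -16.117695667687368
film edge dir -19.65030322080653
end edge dir -22.599147934977495
press [0.57088981 0.04299066 0.13      ] axis [-0.93087353  0.36534158]
[0.66570999 0.03097335 0.145     ]
t 0.1 tcp [0.1597 0.5778 0.2177] F [ 0.61 -0.44  0.22] open 0.0929159570292834
tool shift cm [-53.89 -40.58   3.83]  toolx [-0.964  0.267  0.   ] tooly [ 0.267  0.964 -0.002] toolz [-0.001 -0.002 -1.   ]
roll to align tool y (mod 180) -84.0294927024371
```

```bash
python3 -m pendant '[[[0,-4,-3,0,0],[0,-4,-3,0,0],[0,-4,-3,0,0],[0,-4,-3,0,0],[0,-4,-3,0,0],[0,-4,-3,0,0],[0,-4,-3,0,0],[0,-4,-3,0,0]]]'
python3 -m pendant '[[[0,-3,-2.5,0,8],[0,0,0,0,8],[0,0,0,0,8],[0,0,0,0,8],[0,0,0,0,8],[0,0,0,0,8],[0,0,0,0,8],[0,0,0,0,8]]]'
python3 -m pendant '[[[0,0,0,0,8],[0,0,0,0,8],[0,0,0,0,8],[0,0,0,0,8],[0,0,0,0,0]]]'
python3 -c "
from m import *
go([.5709,.0430,.17],[-.9309,.3653])"
```

```text
t: 0.9
tool_pos: [0.405, 0.2598, 0.2184]
orientation: [-0.422, -3.113, 0.0]
force: [0.2, -0.1, -0.3]
opening: 0.0335
gripper_force: 0.0
t: 1.7
tool_pos: [0.4263, 0.2295, 0.2182]
orientation: [-2.015, -2.41, 0.001]
force: [0.5, -0.4, 0.2]
opening: 0.0003
gripper_force: 0.0
t: 2.2
tool_pos: [0.4264, 0.2295, 0.2182]
orientation: [-2.598, -1.766, 0.001]
force: [0.1, 0.0, 0.2]
opening: 0.001
gripper_force: 0.0
t 2.2 tcp [0.4264 0.2295 0.2182] F [0.1  0.03 0.24] open 0.0010263425284221975
tool shift cm [-12.02  20.3    4.82]  toolx [ 0.368  0.93  -0.001] tooly [ 0.93  -0.368 -0.   ] toolz [-0.001 -0.    -1.   ]
roll to align tool y (mod 180) -0.165538978294677
```

```bash
python3 -m pendant '[[[0,-2,3.4,0,0],[0,-2,3.4,0,0],[0,-2,3.4,0,0],[0,-2,3.4,0,0],[0,-2,3.4,1,0],[0,-2,3.3,2,0],[0,0,0,1,0],[0,0,0,0,0]]]'
python3 - <<'E'
from m import *
go([.5709,.0430,.13])
for n in("scene","wrist"):
    c=robot.read_camera(n); cv2.imwrite(f"pics/{n}2.png",c["img"])
    print(n,"press px",proj(c,[.5709,.0430,.13]),"C",proj(c,C))
E
```

```text
t: 3.0
tool_pos: [0.5702, 0.0431, 0.1759]
orientation: [-2.592, -1.769, 0.006]
force: [-0.8, 0.9, 0.1]
opening: 0.0002
gripper_force: 0.0
t 3.0 tcp [0.5702 0.0431 0.1759] F [-0.78  0.89  0.13] open 0.0002421441208029361
tool shift cm [0.03 0.09 4.59]  toolx [ 0.364  0.931 -0.001] tooly [ 0.931 -0.364 -0.005] toolz [-0.005  0.    -1.   ]
scene press px [299.68019825 247.8771578 ] C [295.84677002 229.74839483]
wrist press px [320.73701337 265.59555638] C [320.38011908 346.51182461]
```

View pics/wrist2.png

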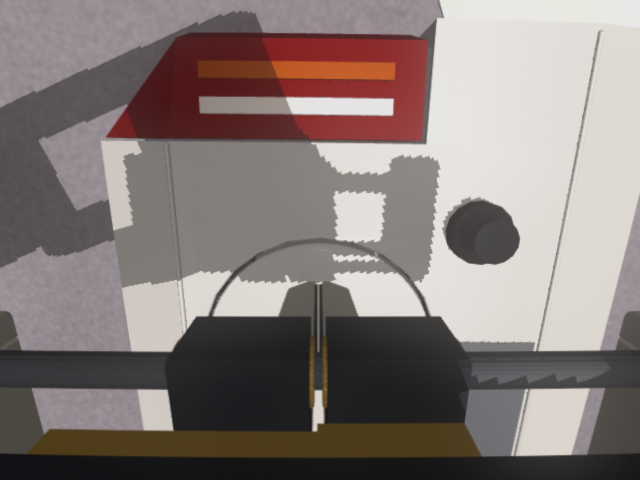

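The wrist view shows the closed fingertips at about (318,283) over the lamp side of the flap. The seam's top is at (320,240) and the lamp is straight ahead. The alignment is good, so I'll descend.

```bash
python3 -m pendant '[[[0,0,0,1.5,0],[0,0,0,1.2,0],[0,0,0,0.9,0],[0,0,0,0.5,0],[0,0,0,0,0],[0,0,0,0,0]]]'
```

```text
t: 3.7
tool_pos: [0.5717, 0.0437, 0.1378]
orientation: [2.596, 1.769, 0.0]
force: [0.2, 1.0, 0.5]
opening: 0.0007
gripper_force: 0.0
```

```bash
python3 -m pendant '[[[0,0,0,0.2,0],[0,0,0,0.2,0],[0,0,0,0.2,0],[0,0,0,0.1,0],[0,0,0,0.1,0],[0,0,0,0.1,0],[0,0,0,0,0]]]'
```

```text
t: 4.4
tool_pos: [0.5717, 0.0437, 0.1287]
orientation: [-2.596, -1.769, -0.0]
force: [-1.4, 0.3, 3.1]
opening: 0.0006
gripper_force: 1.5
```

In contact at about z = 0.129 with 3 N. I'll press on in small steps.

```bash
python3 -m pendant '[[[0,0,0,0.1,0],[0,0,0,0.1,0],[0,0,0,0.1,0],[0,0,0,0.1,0],[0,0,0,0,0]]]'; python3 -m pendant '[[[0,0,0,0.1,0],[0,0,0,0,0]]]'
```

```text
t: 4.9
tool_pos: [0.5718, 0.0439, 0.1246]
orientation: [-2.596, -1.769, -0.001]
force: [-0.0, 2.3, 3.2]
opening: 0.0004
gripper_force: 1.8
t: 5.1
tool_pos: [0.5719, 0.0439, 0.1241]
orientation: [2.596, 1.769, 0.001]
force: [-1.8, 3.0, 6.2]
opening: 0.0004
gripper_force: 3.0
```

```bash
python3 -m pendant '[[[0,0,0,0.1,0],[0,0,0,0,0]]]'; python3 -m pendant '[[[0,0,0,0.1,0],[0,0,0,0,0]]]'
```

```text
t: 5.3
tool_pos: [0.5719, 0.0439, 0.1239]
orientation: [2.596, 1.769, 0.001]
force: [-3.9, 4.3, 12.0]
opening: 0.0008
gripper_force: 5.9
t: 5.5
tool_pos: [0.5721, 0.0439, 0.1238]
orientation: [2.596, 1.769, 0.002]
force: [-7.2, 3.3, 17.4]
opening: 0.0006
gripper_force: 8.8
```

The flap has bottomed on the buffer, with 17 N and no further travel. I'll back straight off.

```bash
python3 -m pendant '[[[0,0,0,-0.5,0],[0,0,0,-1,0],[0,0,0,-2,0],[0,0,0,-2.5,0],[0,0,0,-2.5,0],[0,0,0,-2.5,0],[0,0,0,-2.5,0],[0,0,0,-1,0]]]'
python3 -m pendant '[[[0,4,0,-2,0],[0,5,0,0,0],[0,5,0,0,0],[0,3,0,0,0],[0,0,0,0,0],[0,0,0,0,0],[0,0,0,0,0],[0,0,0,0,0]]]'
python3 - <<'E'
from m import *
for n in("scene","top"):
    c=robot.read_camera(n); cv2.imwrite(f"pics/{n}3.png",c["img"])
    if n=="scene": cv2.imwrite("pics/scene3c.png",cv2.resize(c["img"][100:340,150:470],None,fx=2.4,fy=2.4))
E
```

```text
t: 6.3
tool_pos: [0.5726, 0.0433, 0.2696]
orientation: [2.594, 1.767, 0.004]
force: [0.2, -0.3, -0.5]
opening: 0.0004
gripper_force: 0.0
t: 7.1
tool_pos: [0.6337, 0.2005, 0.2867]
orientation: [2.597, 1.767, -0.0]
force: [-0.0, -0.1, 0.2]
opening: 0.0006
gripper_force: 0.0
```

View pics/scene3c.png

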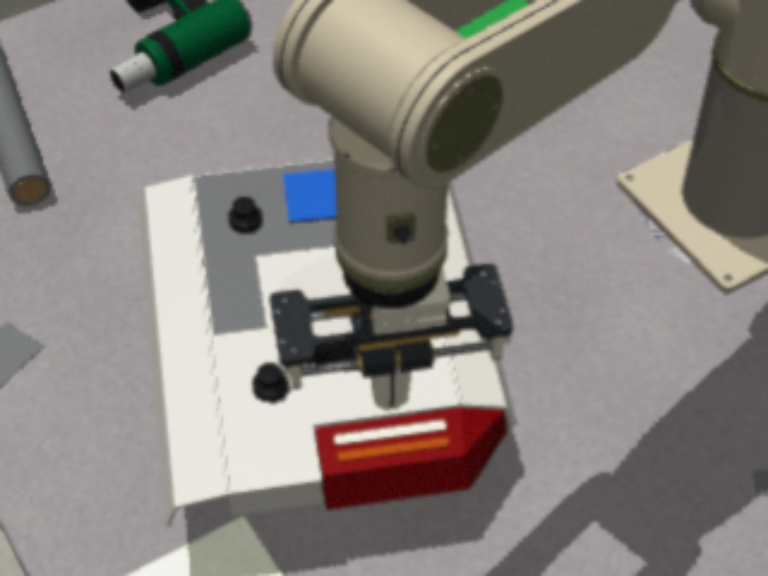

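The arm hides the flap at about (400,330) in the crop. The magnets and squeegee haven't moved. I'll move further aside and look again.

```bash
python3 -m pendant '[[[0,4,-2.5,0,0],[0,4,-2.5,0,0],[0,4,-2.5,0,0],[0,4,-2.5,0,0],[0,4,-2.5,0,0],[0,4,-2.5,0,0],[0,0,0,0,0],[0,0,0,0,0]]]'
python3 - <<'E'
from m import *
ims=[]
for n,(x,y) in(("scene",(195,125)),("top",(220,105))):
    c=robot.read_camera(n); cv2.imwrite(f"pics/{n}4.png",c["img"])
    ims.append(cv2.resize(c["img"][y:y+200,x:x+200],(400,400),interpolation=cv2.INTER_CUBIC))
cv2.imwrite("pics/both4.png",np.hstack(ims))
E
```

```text
t: 8.0
tool_pos: [0.5815, 0.4807, 0.286]
orientation: [2.595, 1.771, -0.001]
force: [0.2, -0.1, 0.0]
opening: 0.0005
gripper_force: 0.0
```

View pics/both4.png

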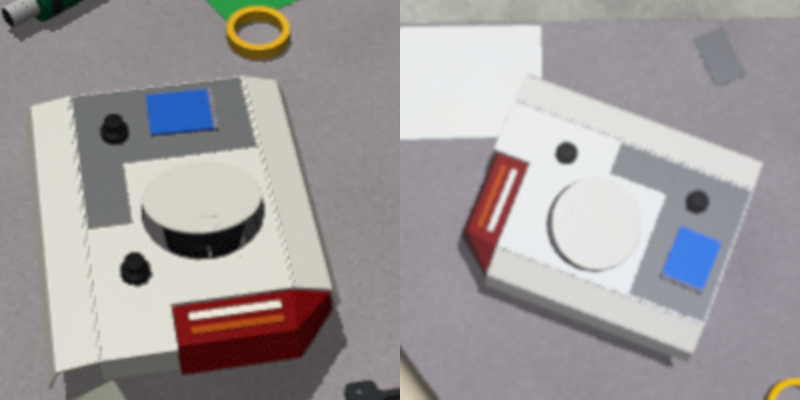

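The flap stands open: it is raised at about (203,195) in the scene crop with the dark filler gap below it, and nothing else has moved. I'll watch for two more seconds and compare.

```bash
for i in 1 2; do python3 -m pendant '[[[0,0,0,0,0],[0,0,0,0,0],[0,0,0,0,0],[0,0,0,0,0],[0,0,0,0,0],[0,0,0,0,0],[0,0,0,0,0],[0,0,0,0,0]]]' | head -1; done
python3 - <<'E'
from m import *
d={}
for n,(x,y,w,h) in(("scene",(195,150,180,165)),("top",(245,130,170,165))):
    a=robot.read_camera(n)["img"][y:y+h,x:x+w]; b=cv2.imread(f"pics/{n}4.png")[y:y+h,x:x+w]
    d[n]=int((cv2.absdiff(a,b).max(2)>40).sum())
print("changed px over panel",d,robot.read_state()["t"])
if max(d.values())<15: print(robot.close_job())
E
```

```text
t: 8.9
t: 9.7
changed px over panel {'scene': 0, 'top': 0} 9.8
the job is handed in; nothing more can be done
None
```

The fuel flap was pressed once on the lamp side to its stop (17 N), popped up and stayed open unaided with the arm clear for about 2 s; nothing else had visibly moved, and the job is handed in at 9.8 s.

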